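# Move on from the coarse oilstone to the next

### The job

Sharpening moves on from the coarse stone, so shift all three oilstones round: the dark grey one from the honing clamp into the wooden stone box, the orange-brown one from the steel tray into the clamp, and the white one from the box into the tray. A clear bit of bench can take one meanwhile; set each stone flat and fully in its new place, and do not drop them or knock them together, for they chip. The clamp must end with its jaw slid up snug against the orange-brown stone, so that it is held between jaw and stop.

Things in the scene. Friction and masses are not known exactly. Their poses are not given: they have to be found in the camera images.
- coarse_stone_center (a point): centre of the coarse oilstone, a dark grey, almost black bar 152 x 51 x 25 mm (x along its length, y across, z up when flat), 0.34 to 0.5 kg, lying flat; it looks the same turned end for end. At the start it lies in the honing clamp.
- medium_stone_center (a point): centre of the medium oilstone, an orange-brown bar 152 x 51 x 25 mm (x along its length, y across, z up when flat), 0.34 to 0.5 kg, lying flat; it looks the same turned end for end. At the start it lies in the steel tray.
- fine_stone_center (a point): centre of the fine oilstone, a white, faintly veined bar 152 x 51 x 25 mm (x along its length, y across, z up when flat), 0.34 to 0.5 kg, lying flat; it looks the same turned end for end. At the start it lies in the wooden stone box.
- clear_bench (a point): a point on the bench top near its front edge, in the middle of a patch that is clear at every start, at least 75 mm to either side along world y and 30 mm along world x: one place where a stone can lie meanwhile, lengthwise along y. Between the places stand a wooden box with a book and a drawer cabinet, up to 140 mm high, and behind them a 190 mm bottle: carry things over these.
- clamp: honing clamp, fixed: plywood board 220 x 78 mm, dark wooden stop across one end, sliding dark wooden jaw with black knob at the other (both 16 mm thick, 26 mm above the bed), low lips 5 mm high, 68 mm apart along the sides. Origin on the bench under the seat's middle, x along the board to the stop, z up. Bed at z 12 mm (seated stone's centre at 24.5), stop's inner face at x +75 mm.
- clamp_jaw (a joint): how far the clamp's jaw is slid away from the stop, m, 0 to 0.024; the gap between jaw and stop is 150 mm plus this. Its screw is slack: it slides with about 1.5 N, stays where it is left, and moves towards the stop (clamp +x) as the value falls. Starts at 0.018 to 0.024; snug on a stone it reads about 0.002.
- jaw_knob (a point): middle of the round black star knob, 26 mm across, standing on the jaw; it does not turn. It reaches from 9 mm below to 10 mm above this point, with the top of the wooden jaw 16 mm below this point, and moves with the jaw.
- tray: shallow steel tray, 174 x 73 mm outside, 168 x 67 mm inside, fixed. Origin on the bench under its middle, x along its length. Floor 2 mm above the origin (centre of a stone lying in it 14.5 mm above it), rim 7 mm above it.
- stone_box: open lower half of a dark wooden stone box, fixed, 184 x 83 mm outside, 168 x 67 mm inside. Origin on the bench under its middle, x along its length. Floor 5 mm above the origin (centre of a stone lying in it 17.5 mm above it), walls 11 mm high. Its lid, a closed dark block 28 mm high of the same outline, lies apart and is not needed.

How it is judged:
By the outcome, as a careful person would: the job done as asked, in the order asked, and still so for the second after the job is handed in, with the robot touching nothing.
It also fails if it takes over 120 s, if anything falls off the work surface, if the arm or the gripper's body presses on something with over 40 N, if the wrist force passes 120 N, or if a joint passes its speed limit or range.

### The arm

A 6-joint arm with a two-finger parallel gripper is mounted at the origin on a cart in front of the work surface, level with it; the furniture and walls round the work are solid. World frame = base frame: x ahead of the robot, y to its left, z up, the work surface at z = 0. Lengths are in m, angles in degrees, forces in N, time in s.
With the tool pointing down it reaches from about 0.375 to 0.9 m from the base axis. Payload 3.1 kg.
Tool frame: the origin (TCP) lies between the finger pads; the fingertips stand 17 mm ahead of it and the grasp point (between the pads) lies 2 mm behind it; z points along the fingers, y is the line along which they close (so a half turn about z gives the same grasp; the last joint's range is limited). The gripper opens to 87 mm and grips with 3 to 60 N. Pads are 19 mm wide; open, the fingers measure 117 mm over their backs; the gripper's body (75 mm by 190 mm) begins 51 mm behind the grasp point.
Start: joints at [-10.227, 30.224, 82.088, -0, 67.689, -10.227], TCP at [0.625, 0, 0.24] pointing down, gripper open.
Joint ranges: [-176.69, 176.69], [-43.24, 126.21], [12.49, 139.97], [-82, 262], [0, 151.66], [-163.58, 163.58]. Speed limits (degrees/s): [159.86, 159.86, 180, 180, 180, 180].

### API

Orientations are given as a 3x3 rotation matrix whose columns are the frame's x, y, z axes.
In Python, from workcell import * gives the robot as it stands.
- The arm moves only by the shell command python3 -m jog 'ROWS' [FORCE]. ROWS is JSON, a list of rows, each a list of 3 entries, a list of its own where there are three numbers: the opening, from 0 (shut) to 1 (fully open), then the shift along the tool's x, y, z in m, then the turn, a rotation vector about the tool's x, y, z in rad. A call has 1 to 10 rows; each row shifts and turns the commanded pose from where the row before left it, along the tool's axes as they then stand; what a row does not reach is not made up. A row lasts 1/8 s, in which the tool goes at most 62.5 mm and 10.7 degrees, less where a joint would pass 70% of its speed; a pose out of reach is approached as far as the arm can. A call with a gripper value outside its range is refused whole. The fingers move at their own pace and stop on an object; FORCE is the grip in N (left out, the last holds). Time passes only in rows, so rows that do not move let the fingers close. It gives the time, the measured TCP pose, the force, the opening and the grip force at its end, in the units of the state.
- get_state(): the state, without advancing time (a new reading comes with each control period).
- grab_frame(name): name is "scene" or "side" or "wrist"; returns a dict with "frame" (384x512x3 uint8, red, green, blue), "fx", "fy", "cx", "cy" (pixels), "R" (3x3) and "t" (3): a world point X has camera coordinates R X + t; the wrist camera has in their place "hand_eye" (4x4, takes a point from camera to tool coordinates, whose origin is the TCP and whose axes are the flange's). Camera axes: x right, y down, z forward; pixel columns grow to the right and rows downward; lengths in m; the calibration is good to about 2 mm. A picture is of the moment at which its call begins: read the wrist's pose just before it. There is no depth.
- job_done(): hands the job in; it is judged then, once.
The state is a dict: "time_s": time; "q": joint angles; "dq": joint speeds; "tau": joint torques, N m; "tcp_pos": TCP position; "tool_rot": TCP orientation; "contact_force": force on the tool from outside, world axes, zero at the start; "ft_torque": the same for the moment, N m; "width": finger opening in m; "grip_force": force on a finger pad.
Only numpy, scipy, OpenCV 4.12 (cv2) and the standard library are available. Lean on these libraries where they do the work, as an engineer would, in place of code of your own. Each camera call takes 0.05 s, during which the arm holds its last target. There are 200 camera calls.

## Working session

There is one attempt and no reset: what is moved stays moved. The work goes in short steps, Python scripts to look and compute and a shell command to move; the robot and the scene stay as the last step left them, time stands still between calls to the robot, and variables do not carry over. Pictures are saved under pics/ and viewed, at most 14 in all, crops included, and the job is handed in when it is done.

```bash
ls; mkdir -p pics; python3 - <<'E'
from workcell import *
import cv2
for n in("scene","side","wrist"):
    f=grab_frame(n); cv2.imwrite(f"pics/{n}0.png",cv2.resize(f["frame"][:,:,::-1],(800,600)))
    print(n,f["fx"],f["cx"],f["cy"],[f.get(k) for k in("R","t","hand_eye")])
s=get_state();print(s)
E
```

```text
pics
scene 495.4600634462087 254.9696050961551 199.4532346990756 [array([[ 0.81906595, -0.57337245,  0.01936489],
       [-0.41483377, -0.61523347, -0.67037357],
       [ 0.39628767,  0.54104696, -0.74177104]]), array([-0.4430303 ,  0.30991585,  1.70585899]), None]
side 450.1825915944505 259.33902902737015 200.11715864948096 [array([[-0.90733759, -0.42038235, -0.00414427],
       [-0.21979192,  0.48274789, -0.8477299 ],
       [ 0.35837133, -0.76826633, -0.53041195]]), array([0.55437496, 0.1486709 , 1.40164338]), None]
wrist 310.9384730210643 257.01340532522687 190.19746128424805 [None, None, array([[-2.93672943e-04, -9.55689354e-01, -2.94376921e-01,
         8.01683525e-02],
       [ 9.99999774e-01, -1.02620804e-04, -6.64451773e-04,
        -3.40468750e-04],
       [ 6.04800290e-04, -2.94377049e-01,  9.55689169e-01,
        -1.45875973e-01],
       [ 0.00000000e+00,  0.00000000e+00,  0.00000000e+00,
         1.00000000e+00]])]
{'time_s': 0.15, 'q': array([-1.02278804e+01,  3.02652269e+01,  8.21389425e+01, -3.29176080e-04,
        6.76875143e+01, -1.02280755e+01]), 'dq': array([-0.08072314, -0.13848336, -0.15231806,  0.01385469, -0.03113508,
       -0.02071263]), 'tau': array([ 9.14956272e-04, -4.40429199e+01, -1.76841742e+01,  6.33679633e-02,
        5.52540855e-02, -1.06930895e-04]), 'tcp_pos': array([6.24482355e-01, 1.14937443e-04, 2.38815748e-01]), 'tool_rot': array([[-5.37203127e-06,  9.99998759e-01, -1.57569760e-03],
       [ 9.99999961e-01,  5.81150587e-06,  2.78903511e-04],
       [ 2.78912322e-04, -1.57569604e-03, -9.99998720e-01]]), 'contact_force': array([-1.16450937,  0.34777308,  0.03054252]), 'ft_torque': array([ 0.04964223, -0.0050523 ,  0.02433578]), 'grip_force': 0.0, 'width': 0.08670477487025947}
```

View pics/scene0.png

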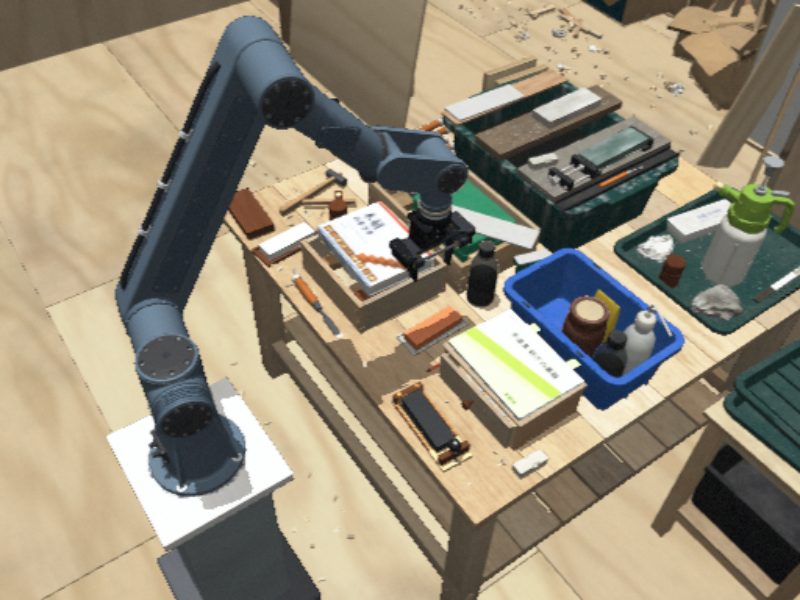

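View pics/side0.png

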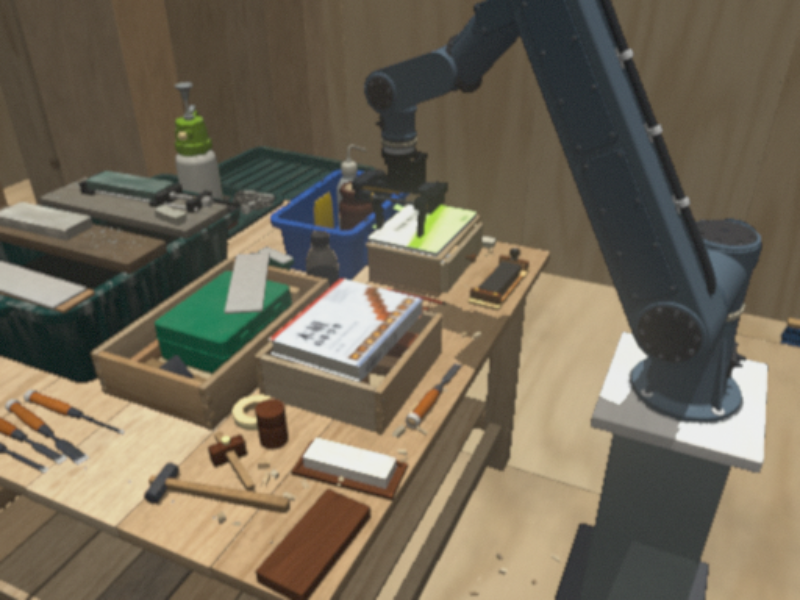

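View pics/wrist0.png

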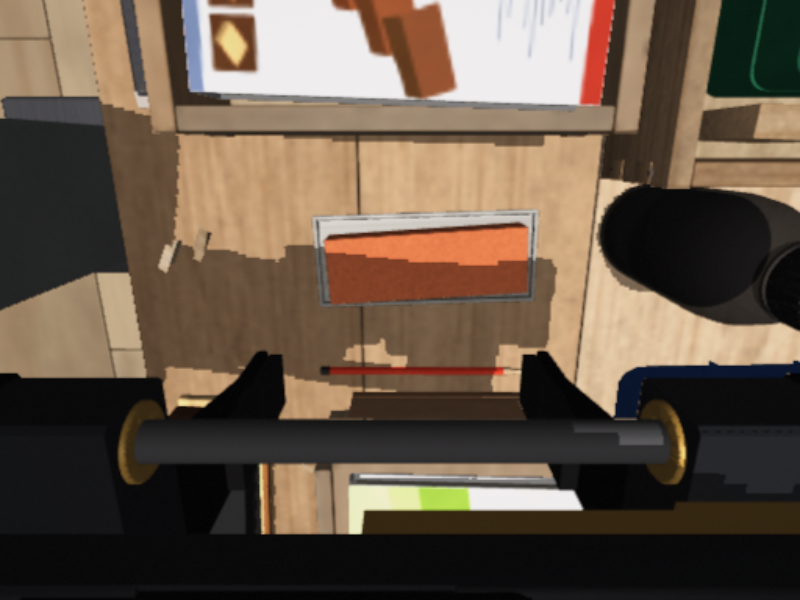

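The scene shows the clamp with the dark stone at about (430,420), the tray with the orange stone at (433,328) and the box with the white stone at (287,243). The side view agrees: white at (350,462), dark at (500,273). The wrist view shows the orange stone at (428,262), lying skewed in the tray, with tray corners near (315,215) and (535,300).

```bash
cat > h.py <<'E'
from workcell import *
import cv2, numpy as np
def cam(name):
    s=get_state(); f=grab_frame(name)
    if name=="wrist":
        H=np.array(f["hand_eye"]); T=np.eye(4); T[:3,:3]=s["tool_rot"]; T[:3,3]=s["tcp_pos"]; W=T@H
        f["C"]=W[:3,3]; f["Rw"]=W[:3,:3]
    else:
        R=np.array(f["R"]); f["Rw"]=R.T; f["C"]=-R.T@np.array(f["t"])
    return f
def cast(f,px,z):
    px=np.asarray(px,float).reshape(-1,2)
    d=np.c_[(px[:,0]-f["cx"])/f["fx"],(px[:,1]-f["cy"])/f["fy"],np.ones(len(px))]@f["Rw"].T
    return f["C"]+d*((z-f["C"][2])/d[:,2])[:,None]
def blob(f,mask,near,z):
    "rect in world (mm, deg) of the mask component nearest pixel near, cast on z"
    m=cv2.morphologyEx(mask.astype(np.uint8)*255,cv2.MORPH_OPEN,np.ones((3,3)))
    cs,_=cv2.findContours(m,cv2.RETR_EXTERNAL,cv2.CHAIN_APPROX_NONE)
    c=max((c for c in cs if cv2.contourArea(c)>60),key=lambda c:cv2.pointPolygonTest(c,near,True))
    w=cast(f,c,z)[:,:2]*1000
    (x,y),(a,b),t=cv2.minAreaRect(w.astype(np.float32))
    if a<b: a,b,t=b,a,t+90
    return [round(float(v),1) for v in (x,y,a,b,(t+90)%180-90)]
def hsv(f): return cv2.cvtColor(f["frame"],cv2.COLOR_RGB2HSV).astype(int)
def save(f,n,crop=None):
    im=f["frame"][:,:,::-1]
    if crop: im=im[crop[1]:crop[3],crop[0]:crop[2]]
    k=min(800/im.shape[1],600/im.shape[0]); cv2.imwrite(f"pics/{n}.png",cv2.resize(im,None,fx=k,fy=k,interpolation=cv2.INTER_CUBIC))
def masks(f):
    h=hsv(f); H,S,V=h[...,0],h[...,1],h[...,2]
    return dict(white=(S<45)&(V>150),orange=((H<13)|(H>172))&(S>130)&(V>70),dark=(V<70)&(S<110))
E
python3 - <<'E'
from h import *
sc,si,wr=cam("scene"),cam("side"),cam("wrist")
k=1.5625
for f,n,p in((sc,"scene",dict(white=(287,243),orange=(433,328),dark=(428,420))),(si,"side",dict(white=(350,462),dark=(500,273))),(wr,"wrist",dict(orange=(428,245)))):
    m=masks(f)
    for c,q in p.items():
        z=dict(white=.030,orange=.027,dark=.037)[c]
        try:print(n,c,blob(f,m[c],(q[0]/k,q[1]/k),z),cast(f,np.array(q)/k,z).round(3))
        except Exception as e:print(n,c,e)
# tray rim corners wrist, front edge pixels, box lid etc
print("tray",cast(wr,np.array([[315,215],[537,210],[532,297],[323,305]])/k,.007).round(4))
print("edge scene",cast(sc,np.array([[270,270],[385,400],[350,345],[340,330]])/k,0).round(3))
print("wrist edge",cast(wr,np.array([[105,200],[140,370]])/k,0).round(3))
E
```

```text
scene white [493.4, 471.7, 152.1, 53.2, 4.6] [[0.483 0.451 0.03 ]]
scene orange [635.0, -14.6, 157.2, 59.6, 3.7] [[ 0.633 -0.018  0.027]]
scene dark [429.9, -230.4, 124.9, 13.1, 85.3] [[ 0.455 -0.237  0.037]]
side white [495.0, 478.1, 153.8, 54.2, 5.0] [[0.487 0.488 0.03 ]]
side dark [934.4, -672.0, 624.9, 307.6, -79.9] [[ 0.463 -0.234  0.037]]
wrist orange [641.8, -4.2, 150.9, 52.6, 3.4] [[0.644 0.011 0.027]]
tray [[ 0.5569  0.0304  0.007 ]
 [ 0.7283  0.0342  0.007 ]
 [ 0.73   -0.036   0.007 ]
 [ 0.5596 -0.0428  0.007 ]]
edge scene [[ 0.406  0.412  0.   ]
 [ 0.421 -0.116  0.   ]
 [ 0.444  0.07   0.   ]
 [ 0.449  0.126  0.   ]]
wrist edge [[ 0.392  0.041  0.   ]
 [ 0.396 -0.105  0.   ]]
```

```bash
R='[1,[0.0594,-0.0163,0],[0,0,0]]'; python3 -m jog '[[1,[0.0594,-0.0163,0],[0,0,0]],[1,[0.0594,-0.0163,0],[0,0,0]],[1,[0.0594,-0.0163,0],[0,0,0]],[1,[0.0594,-0.0163,0],[0,0,0]],[1,[0.0594,-0.0163,0],[0,0,0]],[1,[0.0594,-0.0163,0],[0,0,0]],[1,[0.0594,-0.0163,0],[0,0,0]],[1,[0.0594,-0.0163,0],[0,0,0]]]' 40
python3 -m jog '[[1,[0,0,0],[0,0,0.186]],[1,[0,0,0],[0,0,0.186]],[1,[0,0,0],[0,0,0.186]],[1,[0,0,0],[0,0,0.186]],[1,[0,0,0],[0,0,0.186]],[1,[0,0,0],[0,0,0.186]],[1,[0,0,0],[0,0,0.186]],[1,[0,0,0],[0,0,0.186]],[1,[0,0,0],[0,0,0]]]'
python3 - <<'E'
from h import *
s=get_state();print(s["q"].round(1),s["tcp_pos"].round(4),s["tool_rot"].round(3))
f=cam("wrist");save(f,"w1");sc=cam("scene");save(sc,"s1",(230,170,430,320))
p=s["tcp_pos"]
m=masks(f)
d=f["Rw"].T@(np.array([.494,.475,.03])-f["C"]);q=(f["fx"]*d[0]/d[2]+f["cx"],f["fy"]*d[1]/d[2]+f["cy"]);print(q)
print(blob(f,m["white"],q,.03))
E
```

```text
time_s: 1.3
tcp_pos: [0.4939, 0.4771, 0.2395]
tool_rot: [[-0.0, 1.0, 0.0], [1.0, 0.0, -0.0], [-0.0, 0.0, -1.0]]
contact_force: [0.2, 0.2, -0.5]
width: 0.0869
grip_force: 0.0
time_s: 2.42
tcp_pos: [0.4945, 0.4751, 0.2393]
tool_rot: [[0.996, 0.085, -0.0], [0.085, -0.996, -0.0], [-0.0, 0.0, -1.0]]
contact_force: [-0.5, 0.4, -1.0]
width: 0.0869
grip_force: 0.0
[ 34.5  35.1  72.5  -0.   72.4 119.7] [0.4945 0.4751 0.2393] [[ 0.996  0.085 -0.   ]
 [ 0.085 -0.996 -0.   ]
 [-0.     0.    -1.   ]]
(np.float64(256.24699927058856), np.float64(166.94108180949928))
[495.9, 474.5, 150.9, 51.0, 4.7]
```

View pics/w1.png

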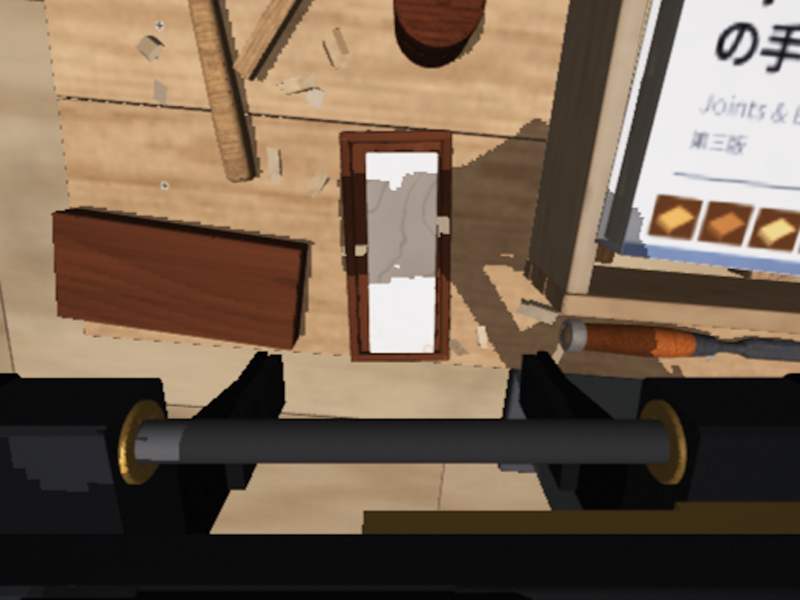

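View pics/s1.png

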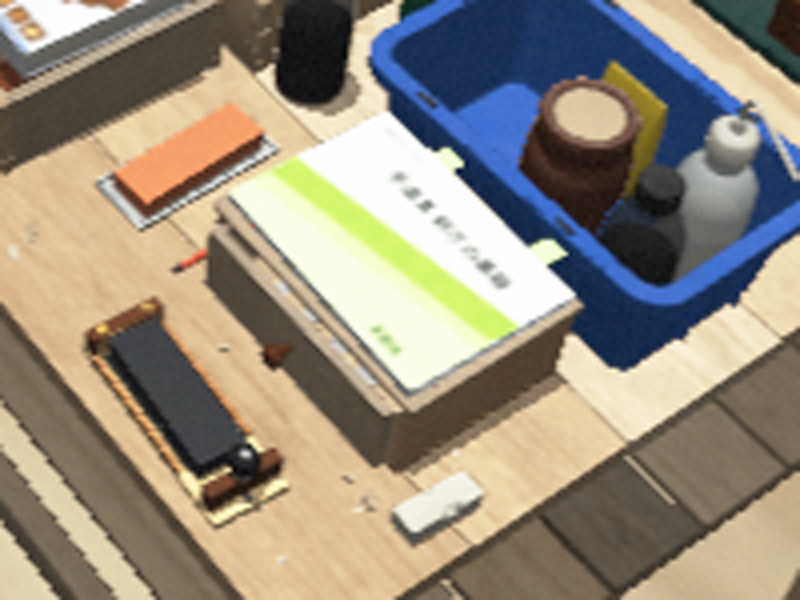

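Wrist view: white stone in box centred at (401,252), box rim corners (342,132), (451,132), (449,358), (352,358). The scene crop shows bench left of the clamp and in front of the tray clear apart from small chips.

```bash
python3 - <<'E'
from h import *
f=cam("wrist");k=1.5625
w=cast(f,np.array([[342,132],[451,132],[449,358],[352,358]])/k,.011)*1000
print(w.round(1)); r=cv2.minAreaRect(w[:,:2].astype(np.float32));print(r,w.mean(0))
i=cast(f,np.array([[351,142],[442,142],[441,352],[358,352]])/k,.011)*1000;print(i.round(1),i.mean(0))
E
python3 -m jog '[[1,[0.001,0,0.06],[0,0,0]],[1,[0,0,0.06],[0,0,0]],[1,[0,0,0.05],[0,0,0]],[1,[0,0,0.026],[0,0,0]],[1,[0,0,0.012],[0,0,0]],[0.4,[0,0,0],[0,0,0]],[0.4,[0,0,0],[0,0,0]],[0.4,[0,0,0],[0,0,0]],[0.4,[0,0,0],[0,0,0]]]' 40
```

```text
[[581.9 525.3  11. ]
 [588.7 446.1  11. ]
 [410.1 427.1  11. ]
 [403.2 508.1  11. ]]
((496.00701904296875, 476.2132263183594), (180.3819122314453, 81.33477020263672), 5.503373622894287) [495.97498404 476.6629438   11.        ]
[[575.5 518.4  11. ]
 [581.2 451.9  11. ]
 [415.  434.4  11. ]
 [409.1 503.4  11. ]] [495.19308468 477.0248745   11.        ]
time_s: 3.7
tcp_pos: [0.496, 0.4757, 0.0327]
tool_rot: [[0.997, 0.083, 0.002], [0.083, -0.997, 0.001], [0.002, -0.001, -1.0]]
contact_force: [0.1, -0.3, 0.3]
width: 0.055
grip_force: 0.0
```

```bash
python3 -m jog '[[0.3,[0,0,0.001],[0,0,0]],[0.3,[0,0,0],[0,0,0]],[0.3,[0,0,0],[0,0,0]],[0.3,[0,0,-0.006],[0,0,0]],[0.3,[0,0,-0.02],[0,0,0]],[0.3,[0,0,-0.05],[0,0,0]],[0.3,[0,0,-0.06],[0,0,0]],[0.3,[0,0,-0.06],[0,0,0]],[0.3,[0,0,-0.03],[0,0,0]],[0.3,[0,0,0],[0,0,0]]]' 45
```

```text
time_s: 4.95
tcp_pos: [0.4968, 0.4763, 0.2608]
tool_rot: [[0.997, 0.083, 0.007], [0.083, -0.997, 0.005], [0.007, -0.004, -1.0]]
contact_force: [0.5, 0.5, -4.0]
width: 0.0503
grip_force: 45.0
```

```bash
python3 -m jog '[[0.3,[0,0,0],[0,0,-0.186]],[0.3,[0,0,0],[0,0,-0.186]],[0.3,[0,0,0],[0,0,-0.186]],[0.3,[0,0,0],[0,0,-0.186]],[0.3,[0,0,0],[0,0,-0.186]],[0.3,[0,0,0],[0,0,-0.186]],[0.3,[0,0,0],[0,0,-0.186]],[0.3,[0,0,0],[0,0,-0.186]]]'
python3 -m jog '[[0.3,[-0.03,0.001,0],[0,0,0]],[0.3,[-0.059,0.001,0],[0,0,0]],[0.3,[-0.06,0.001,0],[0,0,0]],[0.3,[-0.06,0.001,0],[0,0,0]],[0.3,[-0.06,0.001,0],[0,0,0]],[0.3,[-0.06,0.001,0],[0,0,0]],[0.3,[-0.06,0.001,0],[0,0,0]],[0.3,[-0.06,0.001,0],[0,0,0]],[0.3,[-0.027,0.001,0],[0,0,0]],[0.3,[0,0,0],[0,0,0]]]'
python3 - <<'E'
from h import *
save(cam("wrist"),"w2")
E
```

```text
time_s: 5.95
tcp_pos: [0.4941, 0.4742, 0.2533]
tool_rot: [[-0.006, 1.0, -0.005], [1.0, 0.006, -0.003], [-0.003, -0.005, -1.0]]
contact_force: [-0.3, 0.2, -3.8]
width: 0.0504
grip_force: 45.0
time_s: 7.2
tcp_pos: [0.5034, -0.0025, 0.2548]
tool_rot: [[0.004, 1.0, -0.004], [1.0, -0.004, 0.001], [0.001, -0.004, -1.0]]
contact_force: [0.4, 0.6, -3.6]
width: 0.051
grip_force: 45.0
```

View pics/w2.png

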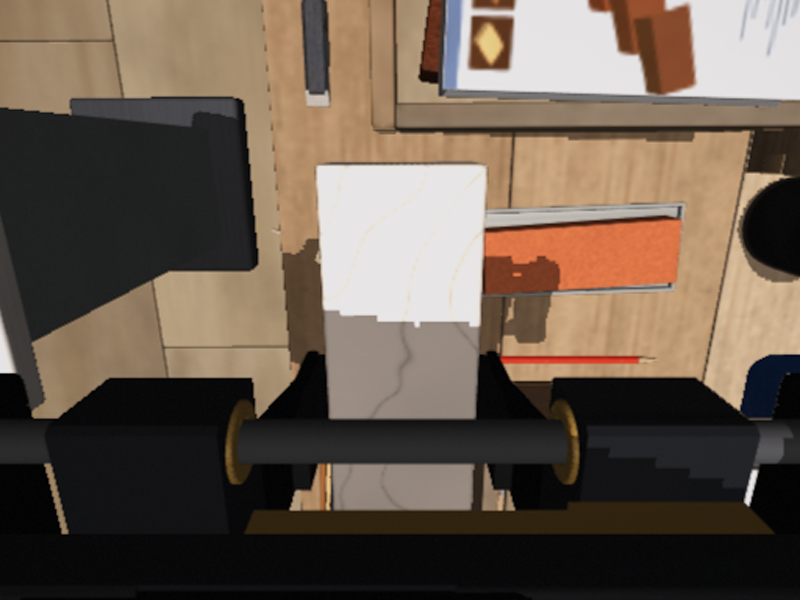

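The white stone hangs level in the fingers ((318..485),165 far end); the bench below is free between the edge and the tray, with the chisel tip at (317,100) clear of it.

```bash
python3 -m jog '[[0.3,[0,0,0.05],[0,0,0]],[0.3,[0,0,0.06],[0,0,0]],[0.3,[0,0,0.06],[0,0,0]],[0.3,[0,0,0.03],[0,0,0]],[0.3,[0,0,0.015],[0,0,0]],[0.3,[0,0,0.006],[0,0,0]],[0.3,[0,0,0.002],[0,0,0]],[0.3,[0,0,0.0015],[0,0,0]],[0.3,[0,0,0.0015],[0,0,0]],[0.3,[0,0,0],[0,0,0]]]'
```

```text
time_s: 8.5
tcp_pos: [0.5048, -0.0008, 0.031]
tool_rot: [[0.0, 1.0, 0.001], [1.0, -0.0, -0.0], [-0.0, 0.001, -1.0]]
contact_force: [0.5, 0.1, -4.3]
width: 0.0505
grip_force: 45.0
```

```bash
python3 -m jog '[[0.3,[0,0,0.0015],[0,0,0]],[0.3,[0,0,0.001],[0,0,0]],[0.3,[0,0,0.001],[0,0,0]],[0.3,[0,0,0],[0,0,0]],[0.3,[0,0,0],[0,0,0]]]'
```

```text
time_s: 9.12
tcp_pos: [0.5046, -0.0007, 0.0271]
tool_rot: [[-0.0, 1.0, 0.0], [1.0, 0.0, -0.0], [-0.0, 0.0, -1.0]]
contact_force: [-1.3, 0.1, -2.1]
width: 0.0507
grip_force: 45.0
```

```bash
python3 -m jog '[[0.3,[0,0,0.001],[0,0,0]],[0.3,[0,0,0],[0,0,0]],[0.3,[0,0,0],[0,0,0]]]'
python3 -m jog '[[0.72,[0,0,0],[0,0,0]],[0.72,[0,0,0],[0,0,0]],[0.72,[0,0,0],[0,0,0]],[0.72,[0,0,-0.01],[0,0,0]],[0.72,[0,0,-0.03],[0,0,0]],[1,[0,0,-0.06],[0,0,0]],[1,[0,0,-0.06],[0,0,0]],[1,[0,0,-0.05],[0,0,0]],[1,[0,0,0],[0,0,0]]]'
```

```text
time_s: 9.5
tcp_pos: [0.5045, -0.0007, 0.0271]
tool_rot: [[-0.0, 1.0, 0.0], [1.0, 0.0, -0.0], [-0.0, 0.0, -1.0]]
contact_force: [-2.0, -1.3, 8.0]
width: 0.0507
grip_force: 45.0
time_s: 10.62
tcp_pos: [0.5072, -0.0011, 0.2409]
tool_rot: [[-0.0, 1.0, 0.011], [1.0, 0.0, -0.002], [-0.002, 0.011, -1.0]]
contact_force: [0.2, -0.3, -0.1]
width: 0.086
grip_force: 0.0
```

```bash
python3 -m jog '[[1,[-0.05,-0.011,0],[0,0,0]],[1,[-0.06,-0.011,0],[0,0,0]],[1,[-0.06,-0.011,0],[0,0,0]],[1,[-0.064,-0.012,0],[0,0,0]],[1,[0,0,0],[0,0,0]],[1,[0,0,0],[0,0,0]]]'
python3 - <<'E'
from h import *
f=cam("wrist");save(f,"w3");s=get_state();print(s["tcp_pos"].round(4))
E
```

```text
time_s: 11.38
tcp_pos: [0.4591, -0.2314, 0.235]
tool_rot: [[0.001, 1.0, -0.002], [1.0, -0.001, 0.002], [0.002, -0.002, -1.0]]
contact_force: [0.1, 0.2, -0.1]
width: 0.0871
grip_force: 0.0
[ 0.4593 -0.2307  0.2352]
```

View pics/w3.png

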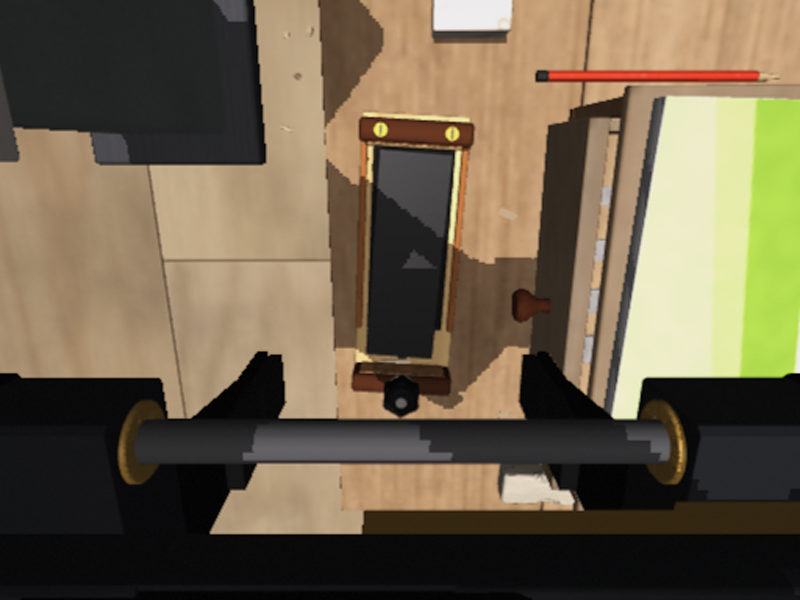

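Clamp close up: dark stone top with corners (378,149), (452,152), (432,358), (367,355); stop on the far side (360..473, 120..146), jaw at y≈380, knob at (401,397).

```bash
python3 - <<'E'
from h import *
f=cam("wrist");k=1.5625
def P(p,z):return (cast(f,np.array(p)/k,z)[:,:2]*1000)
st=P([[378,149],[452,152],[432,358],[367,355]],.037);print("stone",st.round(1),cv2.minAreaRect(st.astype(np.float32)))
sp=P([[360,120],[473,122],[471,149],[361,143]],.038);print("stop",sp.round(1),sp.mean(0))
print("knob",P([[401,396]],.064),"jaw top front/back",P([[355,365],[450,368],[353,391],[448,393]],.038).round(1))
m=masks(f);print(blob(f,m["dark"],(410/k,200/k),.037))
g=cv2.cvtColor(f["frame"],cv2.COLOR_RGB2GRAY)
E
```

```text
stone [[ 442.4 -151.1]
 [ 492.6 -153. ]
 [ 481.8 -305.1]
 [ 431.8 -302.6]] ((462.19219970703125, -227.8436279296875), (153.48153686523438, 50.221946716308594), 85.99732971191406)
stop [[ 430.7 -132.7]
 [ 505.9 -133.9]
 [ 505.3 -151.1]
 [ 431.  -147.2]] [ 468.2335845  -141.22378063]
knob [[ 458.02938068 -323.11009174]] jaw top front/back [[ 422.4 -310.6]
 [ 495.8 -313. ]
 [ 420.2 -332.9]
 [ 494.9 -334.5]]
[462.2, -227.8, 154.8, 55.1, 86.8]
```

```bash
python3 - <<'E'
from h import *
f=cam("wrist");k=1.5625;sc=cam("scene")
def P(f,p,z):return (cast(f,np.array(p)/k,z)[:,:2]*1000).round(0)
print("base",P(f,[[548,130],[535,340]],.0))
for z in(.1,.12,.14): print("top",z,P(f,[[580,100],[625,90],[590,400]],z).tolist())
for z in(.03,.05,.07):print("knob",z,P(f,[[513,305]],z), P(sc,[[265/4+230]],z) if 0 else cast(sc,[[230+275/4,170+355/4]],z)*1000)
# scene crop corners: base front-left, base front-right
c=lambda p,z:(cast(sc,[[230+p[0]/4,170+p[1]/4]],z)*1000).round(0)
print("scene base",c((210,285),0),c((388,465),0),"top",c((218,205),.1),c((405,400),.1))
E
```

```text
base [[ 567. -137.]
 [ 571. -305.]]
top 0.1 [[555.0, -125.0], [578.0, -120.0], [581.0, -306.0]]
top 0.12 [[548.0, -127.0], [570.0, -123.0], [572.0, -295.0]]
top 0.14 [[541.0, -129.0], [561.0, -125.0], [564.0, -284.0]]
knob 0.03 [[ 543. -264.]] [[ 556.96952771 -248.76284157   30.        ]]
knob 0.05 [[ 539. -258.]] [[ 546.75325503 -258.92389518   50.        ]]
knob 0.07 [[ 534. -251.]] [[ 536.53698234 -269.08494878   70.        ]]
scene base [[ 571. -136.    0.]] [[ 581. -381.    0.]] top [[ 581. -125.  100.]] [[ 583. -381.  100.]]
```

```bash
python3 -m jog '[[1,[0.003,0.003,0.05],[0,0,0.063]],[1,[0,0,0.06],[0,0,0]],[1,[0,0,0.05],[0,0,0]],[1,[0,0,0.02],[0,0,0]],[1,[0,0,0.012],[0,0,0]],[1,[0,0,0.004],[0,0,0]],[1,[0,0,0],[0,0,0]],[0.55,[0,0,0],[0,0,0]],[0.55,[0,0,0],[0,0,0]]]'
python3 - <<'E'
from h import *
s=get_state();print(s["tcp_pos"].round(4))
save(cam("wrist"),"w4")
E
```

```text
time_s: 12.7
tcp_pos: [0.4634, -0.2295, 0.0408]
tool_rot: [[0.063, 0.998, 0.001], [0.998, -0.063, -0.001], [-0.001, 0.001, -1.0]]
contact_force: [-0.5, -0.3, -1.0]
width: 0.0748
grip_force: 0.0
[ 0.4634 -0.2295  0.0408]
```

View pics/w4.png

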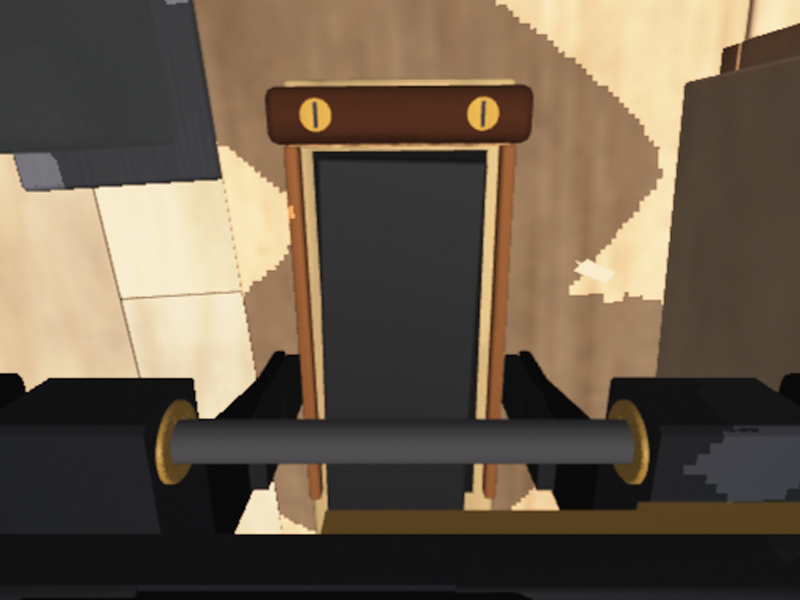

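The open fingers stand astride the stone, square to it: stone edges 315–490, stop at (400,115) parallel to the tool.

```bash
python3 -m jog '[[0.55,[0,0,0.0025],[0,0,0]],[0.4,[0,0,0],[0,0,0]],[0.4,[0,0,0],[0,0,0]],[0.4,[0,0,0],[0,0,0]],[0.4,[0,0,0],[0,0,0]],[0.4,[0,0,0],[0,0,0]]]'
python3 -m jog '[[0.4,[0,0,-0.003],[0,0,0]],[0.4,[0,0,-0.01],[0,0,0]],[0.4,[0,0,-0.03],[0,0,0]],[0.4,[0,0,-0.06],[0,0,0]],[0.4,[0,0,-0.06],[0,0,0]],[0.4,[0,0,-0.06],[0,0,0]],[0.4,[0,0,0],[0,0,0]]]'
```

```text
time_s: 13.5
tcp_pos: [0.4627, -0.229, 0.0374]
tool_rot: [[0.063, 0.998, -0.001], [0.998, -0.063, 0.0], [0.0, -0.001, -1.0]]
contact_force: [-1.5, -0.6, -0.7]
width: 0.0507
grip_force: 44.9
time_s: 14.38
tcp_pos: [0.4658, -0.2309, 0.2663]
tool_rot: [[0.063, 0.998, 0.011], [0.998, -0.063, -0.008], [-0.008, 0.011, -1.0]]
contact_force: [0.4, -0.5, -4.1]
width: 0.0505
grip_force: 44.9
```

```bash
python3 -m jog '[[0.4,[0.03,-0.001,0],[0,0,0]],[0.4,[0.06,-0.001,0],[0,0,0]],[0.4,[0.06,-0.001,0],[0,0,0]],[0.4,[0.06,-0.001,0],[0,0,0]],[0.4,[0.06,-0.001,0],[0,0,0]],[0.4,[0.06,-0.001,0],[0,0,0]],[0.4,[0.06,-0.001,0],[0,0,0]],[0.4,[0.06,-0.001,0],[0,0,0]],[0.4,[0.06,-0.001,0],[0,0,0]],[0.4,[0.06,-0.001,0],[0,0,0]]]'
python3 -m jog '[[0.4,[0.06,-0.002,0],[0,0,0]],[0.4,[0.06,-0.002,0],[0,0,0]],[0.4,[0.018,-0.0005,0],[0,0,0.1765]],[0.4,[0,0,0],[0,0,0.1765]],[0.4,[0,0,0],[0,0,0.1765]],[0.4,[0,0,0],[0,0,0.1765]],[0.4,[0,0,0],[0,0,0.1765]],[0.4,[0,0,0],[0,0,0.1765]],[0.4,[0,0,0],[0,0,0.1765]],[0.4,[0,0,0],[0,0,0.1765]]]'
python3 -m jog '[[0.4,[0,0,0],[0,0,0]],[0.4,[0,0,0],[0,0,0]]]'
```

```text
time_s: 15.62
tcp_pos: [0.4874, 0.3418, 0.2585]
tool_rot: [[0.063, 0.998, -0.004], [0.998, -0.063, -0.002], [-0.002, -0.003, -1.0]]
contact_force: [0.9, 0.5, -3.2]
width: 0.0505
grip_force: 44.9
time_s: 16.88
tcp_pos: [0.4917, 0.4775, 0.2577]
tool_rot: [[0.996, 0.09, -0.004], [0.09, -0.996, -0.003], [-0.005, 0.002, -1.0]]
contact_force: [-0.7, -0.4, -2.5]
width: 0.0505
grip_force: 44.9
time_s: 17.12
tcp_pos: [0.4925, 0.478, 0.2592]
tool_rot: [[0.995, 0.098, -0.002], [0.098, -0.995, -0.001], [-0.002, 0.001, -1.0]]
contact_force: [0.5, 0.0, -3.7]
width: 0.0503
grip_force: 44.9
```

```bash
python3 -m jog '[[0.4,[0.0022,0.0015,0.05],[0,0,0]],[0.4,[0,0,0.06],[0,0,0]],[0.4,[0,0,0.05],[0,0,0]],[0.4,[0,0,0.02],[0,0,0]],[0.4,[0,0,0.01],[0,0,0]],[0.4,[0,0,0],[0,0,0]],[0.4,[0,0,0],[0,0,0]]]'
python3 - <<'E'
from h import *
f=cam("wrist");save(f,"w5");print(get_state()["tcp_pos"].round(4))
E
```

```text
time_s: 18.0
tcp_pos: [0.4969, 0.4781, 0.0729]
tool_rot: [[0.995, 0.096, 0.004], [0.096, -0.995, 0.003], [0.004, -0.002, -1.0]]
contact_force: [0.5, 0.2, -3.4]
width: 0.0506
grip_force: 44.9
[0.4967 0.478  0.0728]
```

View pics/w5.png

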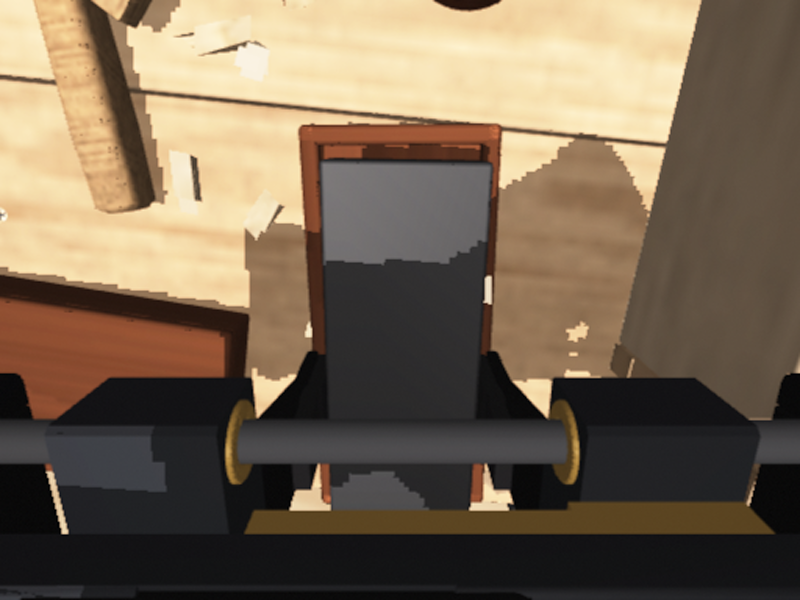

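The dark stone hangs over the box, its top edges 321–492 between box outer walls 300–500, far end at row 160 inside the far wall at row 145; fit looks right.

```bash
python3 -m jog '[[0.4,[-0.001,0,0.02],[0,0,0]],[0.4,[0,0,0.01],[0,0,0]],[0.4,[0,0,0.005],[0,0,0]],[0.4,[0,0,0.002],[0,0,0]],[0.4,[0,0,0.0015],[0,0,0]],[0.4,[0,0,0.001],[0,0,0]],[0.4,[0,0,0.001],[0,0,0]],[0.4,[0,0,0.0005],[0,0,0]],[0.4,[0,0,0],[0,0,0]],[0.4,[0,0,0],[0,0,0]]]'
```

```text
time_s: 19.3
tcp_pos: [0.4947, 0.4772, 0.0304]
tool_rot: [[0.995, 0.096, 0.001], [0.096, -0.995, 0.0], [0.001, -0.0, -1.0]]
contact_force: [-1.5, -2.6, 4.6]
width: 0.0506
grip_force: 44.9
```

```bash
python3 -m jog '[[0.8,[0,0,0],[0,0,0]],[0.8,[0,0,0],[0,0,0]],[0.8,[0,0,0],[0,0,0]],[0.8,[0,0,-0.01],[0,0,0]],[0.9,[0,0,-0.03],[0,0,0]],[1,[0,0,-0.06],[0,0,0]],[1,[0,0,-0.06],[0,0,0]],[1,[0,0,-0.05],[0,0,0]],[1,[0,0,0],[0,0,0]],[1,[0,0,0],[0,0,0]]]'
python3 - <<'E'
from h import *
f=cam("wrist");s=get_state();print(s["tcp_pos"].round(4),s["tool_rot"].round(3).tolist())
d=f["Rw"].T@(np.array([.495,.477,.03])-f["C"]);q=(f["fx"]*d[0]/d[2]+f["cx"],f["fy"]*d[1]/d[2]+f["cy"])
print(q);h=hsv(f);print(h[int(q[1]),int(q[0])]);m=(h[...,2]<100)&(h[...,1]<80);print(blob(f,m,q,.03))
# plan to tray
R=s["tool_rot"];print("to tray",(R.T@(np.array([.643,-.0035,s['tcp_pos'][2]])-s["tcp_pos"])).round(4))
E
```

```text
time_s: 20.55
tcp_pos: [0.494, 0.4767, 0.2397]
tool_rot: [[0.995, 0.096, -0.0], [0.096, -0.995, -0.0], [-0.0, 0.0, -1.0]]
contact_force: [0.9, -0.6, -0.7]
width: 0.0869
grip_force: 0.0
[0.4936 0.4764 0.2384] [[0.995, 0.096, -0.002], [0.096, -0.995, -0.002], [-0.002, 0.001, -1.0]]
(np.float64(256.01107189950255), np.float64(165.5963155588519))
[ 0  0 32]
[495.9, 476.1, 151.7, 50.0, 4.8]
to tray [1.028e-01 4.920e-01 4.000e-04]
```

```bash
python3 -m jog '[[1,[0.0114,0.0547,0],[0,0,0.035]],[1,[0.0095,0.055,0],[0,0,0]],[1,[0.0095,0.055,0],[0,0,0]],[1,[0.0095,0.055,0],[0,0,0]],[1,[0.0095,0.055,0],[0,0,0]],[1,[0.0095,0.055,0],[0,0,0]],[1,[0.0095,0.055,0],[0,0,0]],[1,[0.0095,0.055,0],[0,0,0]],[1,[0.0095,0.055,0],[0,0,0]],[1,[0,0,0],[0,0,0]]]'
python3 - <<'E'
from h import *
f=cam("wrist");s=get_state();print(s["tcp_pos"].round(4),s["tool_rot"].round(3).tolist(),s["q"].round(0))
d=f["Rw"].T@(np.array([.643,-.004,.027])-f["C"]);q=(f["fx"]*d[0]/d[2]+f["cx"],f["fy"]*d[1]/d[2]+f["cy"]);print(q)
print(blob(f,masks(f)["orange"],q,.027));save(f,"w6")
E
```

```text
time_s: 21.85
tcp_pos: [0.6138, -0.0151, 0.2374]
tool_rot: [[0.998, 0.055, -0.003], [0.055, -0.998, -0.0], [-0.003, 0.0, -1.0]]
contact_force: [0.5, 0.6, 0.1]
width: 0.0874
grip_force: 0.0
[ 0.6129 -0.0127  0.2374] [[0.998, 0.057, -0.004], [0.057, -0.998, 0.001], [-0.004, -0.001, -1.0]] [-12.  30.  84.   0.  67.  75.]
(np.float64(247.84653832483608), np.float64(140.4481820065099))
[642.2, -4.6, 150.6, 49.5, 3.8]
```

View pics/w6.png

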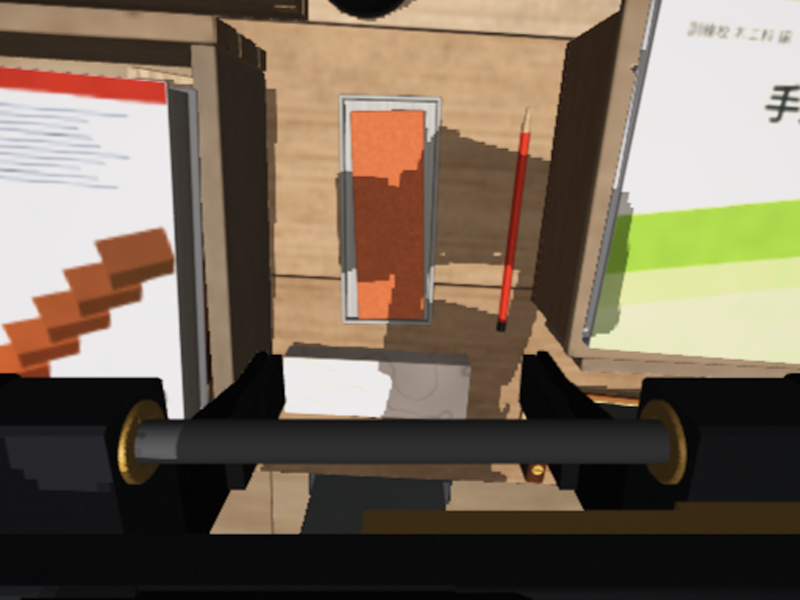

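The orange stone lies in the tray at (388,215), tray outline 340–440 × 97–323; the white stone lies flat on the bench at (375,385); book box wall foot at x≈270 and cabinet foot at x≈540 stand on each side.

```bash
python3 - <<'E'
from h import *
f=cam("wrist");k=1.5625
P=lambda p,z:(cast(f,np.array(p)/k,z)*1000).round(1)[:,:2].tolist()
t=np.array(P([[340,97],[440,97],[432,323],[345,323]],.007));print("tray",t,t.mean(0),cv2.minAreaRect(t.astype(np.float32)))
print("wallL base",P([[267,90],[270,350]],0))
for z in(.06,.08,.1):print("wallL top",z,P([[216,18],[217,150],[218,40]],z),P([[247,38],[265,70]],z))
print("cab base",P([[548,140],[533,300]],0))
for z in(.08,.1,.14):print("cab top",z,P([[615,100],[585,350]],z))
w=np.array(P([[284,358],[468,362],[468,418],[284,418]],.025));print("white",w)
sd=cam("side")
for z in(.08,.1):print("side: book-box near/right top corner",z,(cast(sd,np.array([[440,315],[385,372]])/k,z)*1000).round(0)[:,:2].tolist())
R=get_state();print(R["tcp_pos"].round(4),(R["tool_rot"].T@(np.array([.6422,-.0046,0])-R["tcp_pos"])).round(4)[:2])
E
```

```text
tray [[724.7  37.3]
 [728.7 -34.4]
 [555.9 -41.7]
 [551.9  29.9]] [640.3    -2.225] ((640.3001098632812, -2.25), (173.88702392578125, 71.80548095703125), 2.4521403312683105)
wallL base [[727.0, 91.4], [521.0, 94.1]]
wallL top 0.06 [[759.5, 104.7], [684.6, 108.3], [747.9, 104.2]] [[749.9, 86.8], [733.0, 76.6]]
wallL top 0.08 [[755.5, 97.7], [685.2, 101.1], [744.5, 97.2]] [[746.5, 80.9], [730.6, 71.3]]
wallL top 0.1 [[751.4, 90.6], [685.8, 93.8], [741.2, 90.2]] [[743.0, 75.0], [728.2, 66.0]]
cab base [[704.1, -118.1], [578.3, -124.2]]
cab top 0.08 [[726.1, -130.9], [569.3, -140.1]]
cab top 0.1 [[724.0, -122.8], [577.5, -131.4]]
cab top 0.14 [[719.8, -106.7], [594.0, -114.1]]
white [[525.9  76.3]
 [530.8 -71.6]
 [479.8 -76.6]
 [471.   77.2]]
side: book-box near/right top corner 0.08 [[498.0, 69.0], [515.0, 297.0]]
side: book-box near/right top corner 0.1 [[486.0, 99.0], [503.0, 321.0]]
[ 0.6125 -0.0101  0.2379] [ 0.0308 -0.0033]
```

```bash
python3 -m jog '[[1,[0.029,0.001,0.05],[0,0,0.012]],[1,[0,0,0.05],[0,0,0]],[1,[0,0,0],[0,0,0]],[1,[0,0,0],[0,0,0]],[1,[0,0,0],[0,0,0]]]'
```

```text
time_s: 22.62
tcp_pos: [0.6442, -0.0098, 0.1423]
tool_rot: [[0.999, 0.05, 0.005], [0.05, -0.999, -0.001], [0.005, 0.001, -1.0]]
contact_force: [0.5, 0.7, -0.2]
width: 0.0872
grip_force: 0.0
```

```bash
python3 -m jog '[[1,[0,0,0.05],[0,0,0]],[1,[0,0,0.03],[0,0,0]],[1,[0,0,0.01],[0,0,0]],[1,[0,0,0.008],[0,0,0]],[1,[0,0,0.006],[0,0,0]],[1,[0,0,0.005],[0,0,0]],[1,[0,0,0],[0,0,0]],[1,[0,0,0],[0,0,0]]]'
```

```text
time_s: 23.62
tcp_pos: [0.643, -0.0102, 0.0309]
tool_rot: [[0.999, 0.049, 0.001], [0.049, -0.999, -0.0], [0.001, 0.0, -1.0]]
contact_force: [0.1, 0.4, -0.1]
width: 0.0868
grip_force: 0.0
```

```bash
python3 -m jog '[[1,[0,0,0.0035],[0,0,0]],[0.7,[0,0,0],[0,0,0]],[0.7,[0,0,0],[0,0,0]],[0.62,[0,0,0],[0,0,0]],[0.58,[0,0,0],[0,0,0]],[0.4,[0,0,0],[0,0,0]],[0.4,[0,0,0],[0,0,0]],[0.4,[0,0,0],[0,0,0]],[0.4,[0,0,0],[0,0,0]]]'
python3 -m jog '[[0.4,[0,0,-0.003],[0,0,0]],[0.4,[0,0,-0.01],[0,0,0]],[0.4,[0,0,-0.03],[0,0,0]],[0.4,[0,0,-0.06],[0,0,0]],[0.4,[0,0,-0.06],[0,0,0]],[0.4,[0,0,-0.06],[0,0,0]],[0.4,[0,0,0],[0,0,0]]]'
```

```text
time_s: 24.75
tcp_pos: [0.6425, -0.0096, 0.0271]
tool_rot: [[0.999, 0.048, -0.0], [0.048, -0.999, 0.001], [-0.0, -0.001, -1.0]]
contact_force: [-0.5, 4.1, 1.0]
width: 0.0504
grip_force: 45.0
time_s: 25.62
tcp_pos: [0.6463, -0.0121, 0.2574]
tool_rot: [[0.999, 0.049, 0.014], [0.049, -0.999, -0.005], [0.014, 0.006, -1.0]]
contact_force: [-0.3, -0.8, -2.9]
width: 0.0508
grip_force: 45.0
```

```bash
python3 -m jog '[[0.4,[0,0,0],[0,0,-0.1825]],[0.4,[0,0,0],[0,0,-0.1825]],[0.4,[0,0,0],[0,0,-0.1825]],[0.4,[0,0,0],[0,0,-0.1825]],[0.4,[0,0,0],[0,0,-0.1825]],[0.4,[0,0,0],[0,0,-0.1825]],[0.4,[0,0,0],[0,0,-0.1825]],[0.4,[0,0,0],[0,0,-0.1825]]]'
python3 -m jog '[[0.4,[-0.03,-0.0217,0],[0,0,0]],[0.4,[-0.0459,-0.0332,0],[0,0,0]],[0.4,[-0.0459,-0.0332,0],[0,0,0]],[0.4,[-0.0459,-0.0332,0],[0,0,0]],[0.4,[-0.0417,-0.0297,0],[0,0,0]],[0.4,[-0.02,-0.0148,0],[0,0,0]],[0.4,[0,0,0],[0,0,0]],[0.4,[0,0,0],[0,0,0]]]'
```

```text
time_s: 26.62
tcp_pos: [0.6411, -0.011, 0.2481]
tool_rot: [[0.056, 0.998, -0.004], [0.998, -0.056, -0.001], [-0.001, -0.004, -1.0]]
contact_force: [0.6, 0.6, -2.7]
width: 0.0503
grip_force: 45.0
time_s: 27.62
tcp_pos: [0.4625, -0.2285, 0.2494]
tool_rot: [[0.062, 0.998, -0.001], [0.998, -0.062, 0.001], [0.001, -0.001, -1.0]]
contact_force: [-0.5, -0.2, -3.4]
width: 0.0506
grip_force: 45.0
```

```bash
python3 -m jog '[[0.4,[0.0005,0.0005,0.05],[0,0,0]],[0.4,[0,0,0.06],[0,0,0]],[0.4,[0,0,0.05],[0,0,0]],[0.4,[0,0,0.02],[0,0,0]],[0.4,[0,0,0.01],[0,0,0]],[0.4,[0,0,0],[0,0,0]],[0.4,[0,0,0],[0,0,0]]]'
python3 - <<'E'
from h import *
f=cam("wrist");save(f,"w7");print(get_state()["tcp_pos"].round(4))
E
```

```text
time_s: 28.5
tcp_pos: [0.4645, -0.2287, 0.061]
tool_rot: [[0.061, 0.998, 0.002], [0.998, -0.061, -0.002], [-0.001, 0.002, -1.0]]
contact_force: [0.1, -0.1, -3.6]
width: 0.0505
grip_force: 45.0
[ 0.4644 -0.2288  0.0612]
```

View pics/w7.png

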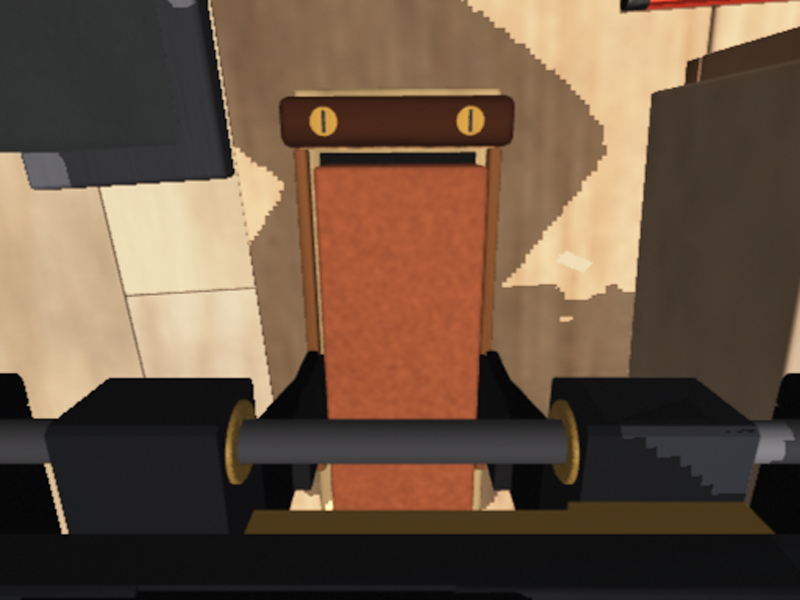

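The orange stone hangs between the clamp lips (302–495, stone 315–487), its far end at row 165 just short of the stop (face at row 147).

```bash
python3 - <<'E'
from h import *
f=cam("wrist");k=1.5625
z=get_state()["tcp_pos"][2]-.0001
print("stone end",cast(f,np.array([[400,165]])/k,z)*1000,"stop face",cast(f,np.array([[400,147]])/k,.038)*1000)
E
```

```text
stone end [[ 468.19864285 -153.58952022   61.08796939]] stop face [[ 468.47563481 -148.62631411   38.        ]]
```

```bash
python3 -m jog '[[0.4,[0,0,0.01],[0,0,0]],[0.4,[0,0,0.006],[0,0,0]],[0.4,[0,0,0.003],[0,0,0]],[0.4,[0,0,0.0015],[0,0,0]],[0.4,[0,0,0.001],[0,0,0]],[0.4,[0,0,0.001],[0,0,0]],[0.4,[0,0,0.0005],[0,0,0]],[0.4,[0,0,0],[0,0,0]],[0.4,[0,0,0],[0,0,0]]]'
```

```text
time_s: 29.72
tcp_pos: [0.4635, -0.2284, 0.0371]
tool_rot: [[0.062, 0.998, 0.0], [0.998, -0.062, -0.0], [-0.0, 0.0, -1.0]]
contact_force: [0.9, 0.0, -3.6]
width: 0.0506
grip_force: 45.0
```

```bash
python3 -m jog '[[0.4,[0,0,0.001],[0,0,0]],[0.4,[0,0,0.0005],[0,0,0]],[0.4,[0,0,0],[0,0,0]]]'
```

```text
time_s: 30.1
tcp_pos: [0.4636, -0.2284, 0.037]
tool_rot: [[0.062, 0.998, 0.0], [0.998, -0.062, -0.0], [-0.0, 0.0, -1.0]]
contact_force: [-0.5, 1.4, 9.4]
width: 0.0507
grip_force: 45.0
```

```bash
python3 -m jog '[[0.75,[0,0,0],[0,0,0]],[0.75,[0,0,0],[0,0,0]],[0.75,[0,0,0],[0,0,0]],[0.75,[0,0,-0.01],[0,0,0]],[0.75,[0,0,-0.03],[0,0,0]],[0.5,[-0.03,0,-0.06],[0,0,0]],[0.2,[-0.04,0,-0.05],[0,0,0]],[0,[-0.03,0,0],[0,0,0]],[0,[-0.03,0,0],[0,0,0]],[0,[0,0,0],[0,0,0]]]'
python3 - <<'E'
from h import *
f=cam("wrist");save(f,"w8");s=get_state();print(s["tcp_pos"].round(4),s["width"]);k=1.5625
d=f["Rw"].T@(np.array([.463,-.228,.037])-f["C"]);q=(f["fx"]*d[0]/d[2]+f["cx"],f["fy"]*d[1]/d[2]+f["cy"])
print(blob(f,masks(f)["orange"],q,.037))
E
```

```text
time_s: 31.35
tcp_pos: [0.4556, -0.3572, 0.181]
tool_rot: [[0.065, 0.998, 0.002], [0.998, -0.065, -0.002], [-0.002, 0.002, -1.0]]
contact_force: [-0.1, 0.5, 0.7]
width: 0.0233
grip_force: 0.0
[ 0.4553 -0.3553  0.1805] 0.018984426557439735
[461.6, -253.9, 100.9, 51.4, 86.4]
```

View pics/w8.png

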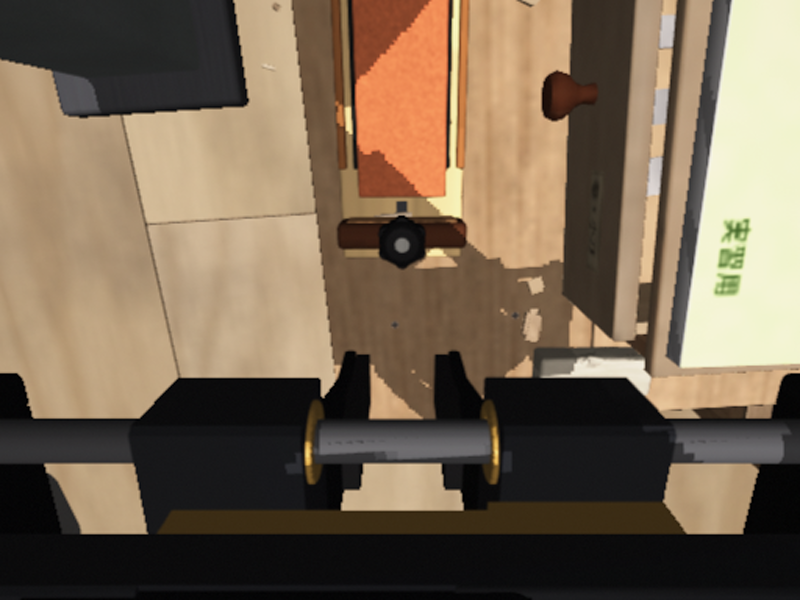

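Jaw and knob from behind: knob top at (402,243), jaw front edge at row 222, the orange stone's near end at row 197, square in the clamp.

```bash
python3 - <<'E'
from h import *
s=get_state();f=cam("wrist");k=1.5625
for n,p,z in(("knob",(402,243),.064),("knob back edge",(402,268),.06),("jaw front",(402,222),.038),("jaw frontL",(342,222),.038)):
    w=cast(f,np.array([p])/k,z)[0];print(n,(w*1000).round(1),"tool",((s["tool_rot"].T@(w-s["tcp_pos"]))*1000).round(1))
print(s["tcp_pos"],s["width"])
E
```

```text
knob [ 457. -325.   64.] tool [ 30.3  -0.2 116.5]
knob back edge [ 456. -340.   60.] tool [ 15.3  -0.2 120.5]
jaw front [ 457.5 -317.4   38. ] tool [ 37.9  -0.2 142.5]
jaw frontL [ 422.  -315.1   38. ] tool [ 38.  -35.8 142.5]
[ 0.45527341 -0.35531263  0.1805066 ] 0.018984426557439735
```

```bash
python3 -m jog '[[0,[-0.006,0,0.03],[0,0,0]],[0,[0,0,0.05],[0,0,0]],[0,[0,0,0.028],[0,0,0]],[0,[0,0,0.01],[0,0,0]],[0,[0,0,0],[0,0,0]],[0,[0,0,0],[0,0,0]],[0,[0,0,0],[0,0,0]]]'
python3 -m jog '[[0,[0.005,0,0],[0,0,0]],[0,[0.004,0,0],[0,0,0]],[0,[0.003,0,0],[0,0,0]],[0,[0.003,0,0],[0,0,0]],[0,[0.003,0,0],[0,0,0]],[0,[0.003,0,0],[0,0,0]],[0,[0,0,0],[0,0,0]]]'
```

```text
time_s: 32.33
tcp_pos: [0.4559, -0.3616, 0.0636]
tool_rot: [[0.062, 0.998, 0.002], [0.998, -0.062, -0.002], [-0.002, 0.002, -1.0]]
contact_force: [0.5, -0.2, 0.2]
width: 0.0006
grip_force: 0.0
time_s: 33.2
tcp_pos: [0.4566, -0.3398, 0.0623]
tool_rot: [[0.062, 0.998, 0.0], [0.998, -0.062, 0.0], [0.0, -0.0, -1.0]]
contact_force: [-0.4, -0.9, 0.1]
width: 0.0008
grip_force: 0.3
```

```bash
python3 -m jog '[[0,[0.002,0,0],[0,0,0]],[0,[0.002,0,0],[0,0,0]],[0,[0,0,0],[0,0,0]]]'; python3 -m jog '[[0,[0.0015,0,0],[0,0,0]],[0,[0.0015,0,0],[0,0,0]],[0,[0,0,0],[0,0,0]]]'
```

```text
time_s: 33.58
tcp_pos: [0.4569, -0.3359, 0.0623]
tool_rot: [[0.062, 0.998, 0.0], [0.998, -0.062, 0.0], [0.0, -0.0, -1.0]]
contact_force: [0.1, -1.3, -1.0]
width: 0.0006
grip_force: 0.4
time_s: 33.95
tcp_pos: [0.4571, -0.3336, 0.0623]
tool_rot: [[0.062, 0.998, 0.0], [0.998, -0.062, -0.001], [-0.001, 0.0, -1.0]]
contact_force: [-0.6, -4.4, 0.1]
width: 0.0004
grip_force: 1.5
```

```bash
python3 -m jog '[[0,[0.001,0,0],[0,0,0]],[0,[0.001,0,0],[0,0,0]],[0,[0,0,0],[0,0,0]]]'
```

```text
time_s: 34.33
tcp_pos: [0.4572, -0.3312, 0.0623]
tool_rot: [[0.062, 0.998, 0.0], [0.998, -0.062, -0.0], [-0.0, 0.0, -1.0]]
contact_force: [-1.0, -3.5, -0.2]
width: 0.0004
grip_force: 1.5
```

```bash
python3 -m jog '[[0,[0.001,0,0],[0,0,0]],[0,[0.001,0,0],[0,0,0]],[0,[0,0,0],[0,0,0]]]'; python3 -m jog '[[0,[0.001,0,0],[0,0,0]],[0,[0,0,0],[0,0,0]]]';
```

```text
time_s: 34.7
tcp_pos: [0.4573, -0.3295, 0.0623]
tool_rot: [[0.062, 0.998, 0.0], [0.998, -0.062, -0.001], [-0.001, 0.0, -1.0]]
contact_force: [-1.7, -4.2, 0.2]
width: 0.0002
grip_force: 2.2
time_s: 34.95
tcp_pos: [0.4575, -0.3294, 0.0624]
tool_rot: [[0.061, 0.998, 0.001], [0.998, -0.061, -0.002], [-0.002, 0.001, -1.0]]
contact_force: [-1.6, -6.6, -0.3]
width: 0.0002
grip_force: 3.2
```

```bash
python3 -m jog '[[0,[0.001,0,0],[0,0,0]],[0,[0,0,0],[0,0,0]]]'
```

```text
time_s: 35.2
tcp_pos: [0.4576, -0.3293, 0.0624]
tool_rot: [[0.061, 0.998, 0.001], [0.998, -0.061, -0.004], [-0.004, 0.001, -1.0]]
contact_force: [-3.0, -8.7, -2.5]
width: 0.0001
grip_force: 4.2
```

Force climbs with no more movement: the jaw is home. Back off and go to the white stone.

```bash
python3 -m jog '[[0,[-0.004,0,0],[0,0,0]],[0,[-0.02,0,0],[0,0,0]],[0,[0,0,-0.05],[0,0,0]],[0.3,[0,0,-0.06],[0,0,0]],[1,[0,0,-0.05],[0,0,0]],[1,[0.05,0.005,-0.01],[0,0,0]],[1,[0.06,0.005,0],[0,0,0]],[1,[0.06,0.005,0],[0,0,0]],[1,[0,0,0],[0,0,0]]]'
python3 - <<'E'
from h import *
f=cam("wrist");save(f,"w9");s=get_state();print(s["tcp_pos"].round(4),s["width"]);k=1.5625
d=f["Rw"].T@(np.array([.463,-.225,.037])-f["C"]);q=(f["fx"]*d[0]/d[2]+f["cx"],f["fy"]*d[1]/d[2]+f["cy"])
print(blob(f,masks(f)["orange"],q,.037))
w=[.5047,0,.025]
print("to white",(s["tool_rot"].T@(np.array([.505,0,s["tcp_pos"][2]])-s["tcp_pos"])).round(4))
E
```

```text
time_s: 36.33
tcp_pos: [0.4806, -0.1781, 0.2322]
tool_rot: [[0.057, 0.998, -0.002], [0.998, -0.057, 0.003], [0.003, -0.002, -1.0]]
contact_force: [-0.0, -0.1, -0.0]
width: 0.0522
grip_force: 0.0
[ 0.4813 -0.1806  0.2323] 0.05668769174699265
[463.3, -224.8, 152.6, 52.1, 86.8]
to white [1.817e-01 1.310e-02 1.000e-04]
```

View pics/w9.png

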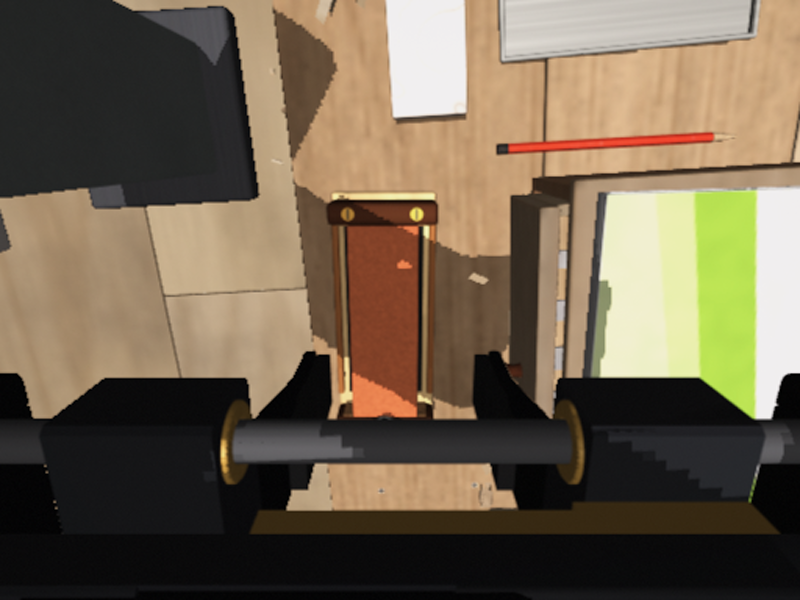

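The orange stone is up against the stop (row 225), with the jaw just under the fingers at row 415; the white stone lies ready at (430,50), and the tray is empty.

```bash
python3 -m jog '[[1,[0.0454,0.0033,0],[0,0,0]],[1,[0.0454,0.0033,0],[0,0,0]],[1,[0.0454,0.0033,0],[0,0,0]],[1,[0.0454,0.0033,0],[0,0,-0.057]],[1,[0,0,0],[0,0,0]],[1,[0,0,0],[0,0,0]]]'
python3 - <<'E'
from h import *
f=cam("wrist");s=get_state();print(s["tcp_pos"].round(4),s["tool_rot"].round(3)[0],s["width"])
d=f["Rw"].T@(np.array([.505,0,.025])-f["C"]);q=(f["fx"]*d[0]/d[2]+f["cx"],f["fy"]*d[1]/d[2]+f["cy"])
print(q,blob(f,masks(f)["white"],q,.025))
E
```

```text
time_s: 37.12
tcp_pos: [0.5064, -0.0034, 0.2322]
tool_rot: [[0.006, 1.0, 0.0], [1.0, -0.006, -0.001], [-0.001, 0.0, -1.0]]
contact_force: [0.3, 0.5, -1.3]
width: 0.0868
grip_force: 0.0
[ 0.5063 -0.0037  0.2322] [0.007 1.    0.   ] 0.08675383613047141
(np.float64(256.2355285145836), np.float64(163.70740658437262)) [503.7, 14.8, 118.4, 50.6, 89.7]
```

```bash
python3 -m jog '[[0.8,[0.003,-0.002,0.05],[0,0,0]],[0.8,[0,0,0.06],[0,0,0]],[0.8,[0,0,0.05],[0,0,0]],[0.8,[0,0,0.025],[0,0,0]],[0.8,[0,0,0.015],[0,0,0]],[0.8,[0,0,0.005],[0,0,0]],[0.8,[0,0,0],[0,0,0]],[0.8,[0,0,0],[0,0,0]]]'
python3 -m jog '[[0.55,[0,0,0],[0,0,0]],[0.55,[0,0,0],[0,0,0]],[0.4,[0,0,0],[0,0,0]],[0.4,[0,0,0],[0,0,0]],[0.4,[0,0,0],[0,0,0]],[0.4,[0,0,0],[0,0,0]]]'
```

```text
time_s: 38.17
tcp_pos: [0.5046, 0.0008, 0.0283]
tool_rot: [[0.005, 1.0, 0.002], [1.0, -0.005, -0.001], [-0.001, 0.002, -1.0]]
contact_force: [0.1, 0.3, 0.5]
width: 0.0697
grip_force: 0.0
time_s: 38.92
tcp_pos: [0.5043, 0.0011, 0.0276]
tool_rot: [[0.005, 1.0, 0.001], [1.0, -0.005, -0.0], [-0.0, 0.001, -1.0]]
contact_force: [0.8, 0.3, 5.6]
width: 0.0506
grip_force: 45.0
```

```bash
python3 -m jog '[[0.4,[0,0,-0.003],[0,0,0]],[0.4,[0,0,-0.01],[0,0,0]],[0.4,[0,0,-0.03],[0,0,0]],[0.4,[0,0,-0.06],[0,0,0]],[0.4,[0,0,-0.06],[0,0,0]],[0.4,[0,0,-0.06],[0,0,0]],[0.4,[0,0,0],[0,0,0]]]'
python3 -m jog '[[0.4,[0,0.03,0],[0,0,0]],[0.4,[0,0.055,0],[0,0,0.169]],[0.4,[0,0,0],[0,0,0.169]],[0.4,[0,0,0],[0,0,0.169]],[0.4,[0,0,0],[0,0,0.169]],[0.4,[0,0,0],[0,0,0.169]],[0.4,[0,0,0],[0,0,0.169]],[0.4,[0,0,0],[0,0,0.169]],[0.4,[0,0,0],[0,0,0.169]],[0.4,[0,0,0],[0,0,0.169]]]'
python3 -m jog '[[0.4,[0.03,0,0],[0,0,0]],[0.4,[0.024,0.006,0],[0,0,0]],[0.4,[0,0,0],[0,0,0]],[0.4,[0,0,0],[0,0,0]]]'
```

```text
time_s: 39.8
tcp_pos: [0.5064, 0.0006, 0.2551]
tool_rot: [[0.005, 1.0, 0.011], [1.0, -0.005, -0.003], [-0.002, 0.011, -1.0]]
contact_force: [0.9, -0.0, -4.7]
width: 0.0503
grip_force: 45.0
time_s: 41.05
tcp_pos: [0.5866, 0.001, 0.2474]
tool_rot: [[0.999, 0.039, -0.006], [0.039, -0.999, 0.001], [-0.006, -0.001, -1.0]]
contact_force: [0.1, -0.1, -4.8]
width: 0.0503
grip_force: 45.0
time_s: 41.55
tcp_pos: [0.6408, -0.0026, 0.2478]
tool_rot: [[0.999, 0.045, -0.006], [0.045, -0.999, 0.001], [-0.006, -0.001, -1.0]]
contact_force: [0.9, -0.2, -4.0]
width: 0.0504
grip_force: 45.0
```

```bash
python3 -m jog '[[0.4,[0.002,0.0045,0.05],[0,0,0]],[0.4,[0,0,0.06],[0,0,0]],[0.4,[0,0,0.05],[0,0,0]],[0.4,[0,0,0.015],[0,0,0]],[0.4,[0,0,0],[0,0,0]],[0.4,[0,0,0],[0,0,0]],[0.4,[0,0,0],[0,0,0]]]'
python3 - <<'E'
from h import *
f=cam("wrist");save(f,"w10");s=get_state();print(s["tcp_pos"].round(4))
E
```

```text
time_s: 42.42
tcp_pos: [0.6469, -0.0076, 0.0777]
tool_rot: [[0.999, 0.045, 0.005], [0.045, -0.999, -0.001], [0.005, 0.001, -1.0]]
contact_force: [-0.5, -0.2, -4.0]
width: 0.0504
grip_force: 45.0
[ 0.6465 -0.0075  0.0774]
```

View pics/w10.png

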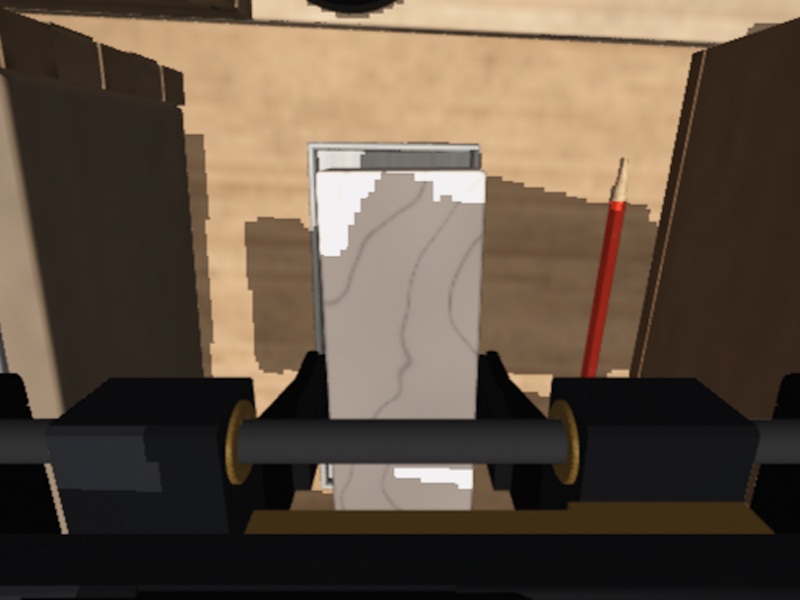

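The white stone (317–486, far end row 172) hangs over the tray (308–480, far rim row 145), a little to the right of centre; measure before lowering.

```bash
python3 - <<'E'
from h import *
f=cam("wrist");s=get_state();k=1.5625
zt=s["tcp_pos"][2]-.0276+.025
t=lambda p,z:((cast(f,np.array([p])/k,z)[0]-s["tcp_pos"])@s["tool_rot"]*1000).round(1)[:2]
print("tray L/R far",t((308,145),.007),t((480,145),.007),"near L",t((322,485),.007))
print("stone L/R far",t((317,172),zt),t((486,172),zt))
print(s["tcp_pos"].round(4))
E
```

```text
tray L/R far [ 82.  -38.8] [82.  34.3] near L [-89.3 -41.1]
stone L/R far [ 74.  -24.2] [73.9 26.1]
[ 0.6462 -0.0075  0.077 ]
```

```bash
python3 -m jog '[[0.4,[0,-0.001,0.02],[0,0,0.012]],[0.4,[0,0,0.012],[0,0,0]],[0.4,[0,0,0.005],[0,0,0]],[0.4,[0,0,0.003],[0,0,0]],[0.4,[0,0,0],[0,0,0]],[0.4,[0,0,0],[0,0,0]],[0.4,[0,0,0],[0,0,0]]]'
```

```text
time_s: 43.4
tcp_pos: [0.6455, -0.0064, 0.0357]
tool_rot: [[0.999, 0.033, 0.001], [0.033, -0.999, -0.0], [0.001, 0.0, -1.0]]
contact_force: [0.2, 0.6, -3.9]
width: 0.0506
grip_force: 45.0
```

```bash
python3 -m jog '[[0.4,[-0.0015,0,0.002],[0,0,0]],[0.4,[0,0,0.0015],[0,0,0]],[0.4,[0,0,0.001],[0,0,0]],[0.4,[0,0,0.001],[0,0,0]],[0.4,[0,0,0],[0,0,0]],[0.4,[0,0,0],[0,0,0]]]'
```

```text
time_s: 44.15
tcp_pos: [0.6437, -0.0064, 0.0297]
tool_rot: [[0.999, 0.033, -0.0], [0.033, -0.999, 0.0], [-0.0, -0.0, -1.0]]
contact_force: [0.2, 0.7, -5.4]
width: 0.0508
grip_force: 45.0
```

```bash
python3 -m jog '[[0.4,[0,0,0.001],[0,0,0]],[0.4,[0,0,0],[0,0,0]]]'
```

```text
time_s: 44.4
tcp_pos: [0.6437, -0.0064, 0.0296]
tool_rot: [[0.999, 0.033, 0.0], [0.033, -0.999, -0.0], [0.0, 0.0, -1.0]]
contact_force: [-2.5, -0.2, 4.4]
width: 0.0504
grip_force: 45.0
```

```bash
python3 -m jog '[[0.75,[0,0,0],[0,0,0]],[0.75,[0,0,0],[0,0,0]],[0.75,[0,0,0],[0,0,0]],[0.75,[0,0,-0.01],[0,0,0]],[0.75,[0,0,-0.03],[0,0,0]],[1,[0,0,-0.06],[0,0,0]],[1,[0,0,-0.06],[0,0,0]],[1,[-0.03,0,-0.05],[0,0,0]],[1,[0,0,0],[0,0,0]],[1,[0,0,0],[0,0,0]]]'
python3 - <<'E'
from h import *
f=cam("wrist");s=get_state();print(s["tcp_pos"].round(4))
d=f["Rw"].T@(np.array([.641,-.006,.027])-f["C"]);q=(f["fx"]*d[0]/d[2]+f["cx"],f["fy"]*d[1]/d[2]+f["cy"])
h=hsv(f)
for v in(90,110,150):
    m=(h[...,1]<45)&(h[...,2]>v)
    print(v,h[int(q[1]),int(q[0])],blob(f,m,q,.027))
sc=cam("scene");m=masks(sc)
for c,p,z in(("orange",(.463,-.225,.037),.037),("white",(.641,-.006,.027),.027)):
    d=sc["R"]@np.array(p)+sc["t"];q=(sc["fx"]*d[0]/d[2]+sc["cx"],sc["fy"]*d[1]/d[2]+sc["cy"]);print(c,blob(sc,m[c],q,z))
E
```

```text
time_s: 45.65
tcp_pos: [0.6135, -0.0073, 0.239]
tool_rot: [[0.999, 0.033, 0.001], [0.033, -0.999, -0.0], [0.001, 0.0, -1.0]]
contact_force: [0.3, 0.2, -0.2]
width: 0.0866
grip_force: 0.0
[ 0.6133 -0.0073  0.2379]
90 [ 14  38 148] [644.8, -4.1, 164.9, 69.3, 1.8]
110 [ 14  38 148] [644.8, -4.1, 164.9, 69.3, 1.8]
150 [ 14  38 148] [644.8, -4.0, 157.2, 62.5, 1.7]
orange [456.7, -227.3, 179.6, 61.9, 84.6]
white [628.7, -9.6, 175.3, 54.2, 1.3]
```

```bash
python3 -c "
from workcell import *
print(job_done())"
```

```text
the job is handed in; nothing more can be done
None
```

I handed the job in at about 46 s. The dark grey stone is in the box, the orange-brown one is in the clamp with the jaw pushed up against it, and the white one is in the tray. The first two I checked in the camera afterwards; the white one I judged only by its height and contact force on lowering, and the jaw only by its force rising with no further movement.

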